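# Eject the bearing from its nest and put it in the tray

### The arm

A 6-joint arm with a two-finger parallel gripper is mounted at the origin on the work surface. World frame = base frame: x ahead of the robot, y to its left, z up, the work surface at z = 0. Lengths are in m, angles in rad, forces in N, time in s.
With the tool pointing down it reaches from about 0.275 to 0.825 m from the base axis. Payload 5.2 kg.
Tool frame: the origin (TCP) lies midway between the tips of the shut fingers; the grasp point (between the pads) lies 19 mm behind it (grasp_offset is the distance from the TCP to the grasp point, in m); z points along the fingers, y is the line along which they close (so a half turn about z gives the same grasp; the last joint's range is limited). The gripper opens to 93 mm and grips with 3 to 60 N. Pads are 15 mm wide; open, the fingers measure 128 mm over their backs; the gripper's body (75 mm by 188 mm) begins 65 mm behind the grasp point.
Start: joints at [1.061, 0.259, 1.535, -0, 1.348, -0.203], TCP at [0.166, 0.524, 0.219] pointing down, gripper open.
Joint ranges: [-3.14, 3.14], [-0.91, 2.08], [0.19, 2.58], [-1.22, 4.36], [0.22, 2.71], [-3.12, 3.12]. Speed limits (rad/s): [2.57, 2.57, 3.14, 3.14, 3.14, 3.14].

### API

Orientations are given as [roll, pitch, yaw] about the fixed x, y, z axes, in that order (R = Rz(yaw) Ry(pitch) Rx(roll)).
In Python, from rig import * gives the robot as it stands. The module is installed in compiled form; this text tells all that it offers.
- The arm moves only by the tool move_arm, never from a script. Its argument "rows" is a list of rows, each a list of 6 numbers: the shift along the tool's x, y, z in cm, then the turn, a rotation vector about the tool's x, y, z in rad. In form: [[x, y, z, rx, ry, rz], ...]. A call has 1 to 8 rows; each row is the pose to reach, as a shift and turn from the pose commanded when the call began, along the tool's axes at that moment; what a row does not reach only later rows make up. A row lasts 1/12 s, in which the tool goes at most 41.7 mm and 7.16 degrees, less where a joint would pass 70% of its speed; a pose out of reach is approached as far as the arm can. A call with a gripper value outside its range is refused whole. "hand" is the closure, from -1 (fully open) to 1 (shut), set as the call begins (left out, the last holds). The fingers move at their own pace and stop on an object; "force" is the grip in N (left out, the last holds). Time passes only in rows, so rows that repeat a pose let the fingers close. It gives the time, the measured TCP pose, the force, the opening and the grip force at its end, in the units of the state.
- state(): the state, without advancing time (a new reading comes with each control period).
- capture(name): name is "scene" or "top" or "wrist"; returns the picture (480x640x3 uint8, blue, green, red); there is no depth.
- get_calibration(name): a dict with "fx", "fy", "cx", "cy" (pixels), "k1" (the pictures are not rectified: a ray, as slopes to the right and down, at radius r is drawn at 1 + k1 r^2 times it, then the intrinsics apply), "position" and "attitude" of the camera in the world; the wrist camera has in their place "tool_from_camera" (4x4, takes a point from camera to tool coordinates, whose origin is the TCP and whose axes are the flange's). Camera axes: x right, y up, looking along -z (the intrinsics and any distortion apply to the point x, -y, -z); pixel columns grow to the right and rows downward; lengths in m; the calibration is good to about 2 mm. A picture is of the moment at which its call begins: read the wrist's pose just before it. get_calibration takes no time and is no camera call.
- finish_job(): hands the job in; it is judged then, once.
Trained networks look in the newest picture that a camera, given by its name, has taken for a name from the list of things; names that differ only in an ending like _2 or _b are one class to them, and where a whole thing is asked for, a point or a joint stands for the part that bears it (a point fixed in the world has none). Each returns a list of dicts, best first, with "conf" (0 to 1); they miss things now and then, are a little off and sometimes report something else, mostly with a low value. They report only what shows in the picture. A call takes as long as a camera call. They do not tell look-alikes from the thing itself.
- find_in(camera, thing): "bbox" ([left, top, right, bottom] in pixels, round what is visible of it).
- spot_point(camera, thing): "xy" ([column, row] in pixels: a listed point, or the origin of a listed thing).
The state is a dict: "time_s": time; "joint_pos": joint angles; "joint_velocities": joint speeds; "joint_torque": joint torques, N m; "eef_pos": TCP position; "tcp_rot": TCP orientation; "contact_force": force on the tool from outside, world axes, zero at the start; "moment": the same for the moment, N m; "width": opening from 0.0 (shut) to 1.0 (fully open); "gripper_force": force on a finger pad.
Only numpy, scipy, OpenCV 4.12 (cv2) and the standard library are available. Lean on these libraries where they do the work, as an engineer would, in place of code of your own. Each camera call takes 0.05 s, during which the arm holds its last target. There are 200 camera calls.

### The job

Two ejector nests stand on the workshop bench: one holds a ball bearing, the other a solid steel slug. Press the lever of the bearing's nest all the way down so that the bearing rises out of its pocket, then pick the bearing up and set it down flat in the shallow metal tray, without dropping it. Leave the slug seated in its nest.

Things in the scene. Friction and masses are not known exactly. Their poses are not given: they have to be found in the camera images.
- bearing: The bearing: upright steel ring, outer diameter 47 mm, 21 high, bore 20, dark seals, 170 g. Origin: centre of underside. Seated in a 49 mm pocket of a fixed 80 x 80 mm grey block (top 50 mm above bench): underside at 27, top 2 mm under the block's top. Its lever fully down lifts it 21 mm (19 mm stands clear) and it stays up: the stiff lever stays where left. Grip with tips just above the block.
- nest_pad (a point): Centre of the top of the flat steel thumb pad (34 mm along lever, 36 wide) of the bearing's lever, 123 mm horizontally from the bearing's axis; pivot 50 mm from that axis on the same line. Top 70 mm above bench at the start, sloping 11 degrees (outer end up); a push of 6 to 10 N moves it down to a hard stop at 36 mm, sloping 14 degrees the other way, sideways shift under 4 mm. Free space below.
- tray: Shallow open aluminium tray, fixed on the bench, empty: 200 mm (x) x 170 mm (y) outside, walls 3 mm thick and 20 mm high, floor 3 mm thick. Origin: centre of its underside at bench level.
- slug: The part in the other, identical nest, to be left seated: a plain solid steel disc 47 mm in diameter, 21 mm high, without a bore. Origin: centre of its underside, 27 mm above the bench. Pressing that nest's lever would lift it.
Things that resemble listed ones, but are neither listed nor needed, are in the scene too. Leave any brown or purple look-alike of the bearing alone.

How it is judged:
By the outcome, as a careful person would: the job done as asked, in the order asked, and still so for the second after the job is handed in, with the robot touching nothing.
It also fails if it takes over 48 s, if anything falls off the work surface, if the arm or the gripper's body presses on something with over 40 N, if the wrist force passes 120 N, or if a joint passes its speed limit or range.

## Working session

There is one attempt and no reset: what is moved stays moved. The work goes in short steps, Python scripts to look and compute and a tool call to move; the robot and the scene stay as the last step left them, time stands still between calls to the robot, and variables do not carry over. Pictures are saved under pics/ and viewed, at most 10 in all, crops included, and the job is handed in when it is done.

Besides the shell and the picture viewer there is one more tool, called after "Emit:" as name([rows], argument=value, ...), one row to a line, values as JSON. move_arm: Moves the arm, as the interface text tells. Its arguments: {"type":"object","properties":{"rows":{"type":"array"},"hand":{"type":"number"},"force":{"type":"number"}},"required":["rows"]}

```bash
mkdir -p pics
cat > h.py <<'E'
from rig import *
import numpy as np, cv2
from scipy.spatial.transform import Rotation as R
def cam(name):
    c=get_calibration(name)
    if name=="wrist":
        s=state(); T=np.eye(4); T[:3,:3]=tr(s); T[:3,3]=s["eef_pos"]
        M=T@np.array(c["tool_from_camera"]); return c,M[:3,:3],M[:3,3]
    a=np.array(c["attitude"]); 
    Rm=a if a.shape==(3,3) else R.from_euler("xyz",a).as_matrix()
    return c,Rm,np.array(c["position"])
def tr(s):
    a=np.array(s["tcp_rot"]); return a if a.shape==(3,3) else R.from_euler("xyz",a).as_matrix()
def ray(C,uv,z):
    c,Rm,p=C
    K=np.array([[c["fx"],0,c["cx"]],[0,c["fy"],c["cy"]],[0,0,1.]])
    x,y=cv2.undistortPoints(np.array([[uv]],float),K,np.array([c["k1"],0,0,0.]))[0,0]
    d=Rm@np.array([x,-y,-1]); return p+d*(z-p[2])/d[2]
E
python3 - <<'E'
from h import *
s=state();print(s)
for n in ["scene","top","wrist"]:
    print(n,get_calibration(n))
    im=capture(n); cv2.imwrite(f"pics/{n}0.png",im)
    for t,z in [("bearing",.048),("slug",.048),("tray",.0),("nest_pad",.07)]:
        C=cam(n)
        for d in find_in(n,t)[:4]: print(n,t,"box",np.round(d["bbox"]),round(d["conf"],2))
        for d in spot_point(n,t)[:4]: print(n,t,np.round(d["xy"]),round(d["conf"],2),ray(C,d["xy"],z if t!="bearing" and t!="slug" else .027).round(3))
E
```

```text
{'time_s': 0.0, 'joint_pos': array([ 1.06120765e+00,  2.59330879e-01,  1.53604035e+00, -1.56129559e-05,
        1.34799650e+00, -2.02788261e-01]), 'joint_velocities': array([-0.00070397,  0.00066177,  0.0020912 ,  0.00214565,  0.00055653,
       -0.00174267]), 'joint_torque': array([-2.29917045e-03, -4.37314224e+01, -2.84007221e+01,  7.19017396e-02,
        4.12894995e-02, -1.31298120e-04]), 'eef_pos': array([0.16581957, 0.52385459, 0.21784138]), 'tcp_rot': array([-3.13985089e+00, -3.42592092e-04,  2.83479540e+00]), 'contact_force': array([ 0.12854025, -0.93969006,  0.28620299]), 'moment': array([-0.05948575,  0.00141811,  0.00300028]), 'gripper_force': 0.0, 'width': 1.0014485417269006}
scene {'fx': 578.5149115812579, 'fy': 578.5149115812579, 'cx': 331.3537837585983, 'cy': 224.18569352600028, 'k1': -0.05267644494706057, 'position': array([ 1.07756899, -0.10356625,  0.9491648 ]), 'attitude': array([0.5320027 , 0.0130029 , 1.35981619])}
scene bearing box [448. 275. 478. 305.] 0.87
scene bearing box [337. 290. 368. 313.] 0.84
scene bearing box [420. 216. 447. 237.] 0.72
scene bearing bo
[... 1255 characters left out ...]
2.] 0.86
top tray [435. 274.] 0.67 [ 0.494 -0.278  0.   ]
top nest_pad box [202. 241. 225. 289.] 0.87
top nest_pad [210. 280.] 0.56 [0.478 0.201 0.07 ]
top nest_pad [228. 225.] 0.51 [0.592 0.165 0.07 ]
wrist {'fx': 385.39298826863995, 'fy': 385.39298826863995, 'cx': 319.728033303525, 'cy': 242.37325176049572, 'k1': 0.027219318306834325, 'tool_from_camera': array([[-4.61090426e-04,  9.62397083e-01,  2.71646171e-01,
         7.64990797e-02],
       [ 9.99999763e-01,  3.04826249e-04,  6.17444463e-04,
        -4.18247430e-04],
       [ 5.11421867e-04,  2.71646391e-01, -9.62396995e-01,
        -1.66220161e-01],
       [ 0.00000000e+00,  0.00000000e+00,  0.00000000e+00,
         1.00000000e+00]])}
```

View pics/top0.png

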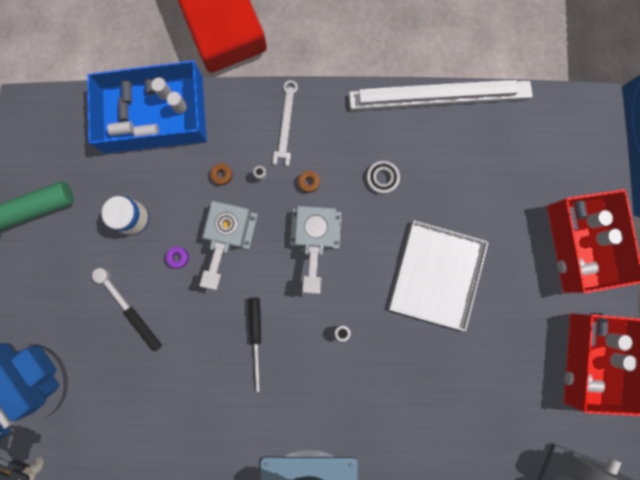

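View pics/scene0.png

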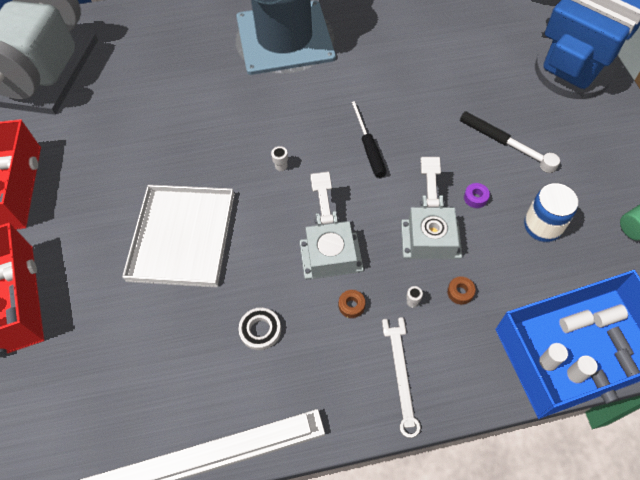

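The overview shows two nests. The bearing candidates in the top view are:
- Ring in the left nest at (228,224): steel, seated, with a bore.
- Brown rings at (220,174) and (308,181).
- Purple ring at (177,258).
- Large loose bearing at (382,177).
- Solid disc at (316,226): the slug.

I choose the one at (228,224), whose pad is at (210,280). I'll move above that pad and check with the wrist camera.

Emit:
move_arm([
  [-2,-1.1,0.4,0,0,0],
  [-5.5,-2.9,1,0,0,0],
  [-9,-4.8,1.6,0,0,0],
  [-12.5,-6.6,2.2,0,0,-0.01],
  [-16,-8.5,2.8,0,0,-0.02],
  [-19.5,-10.3,3.4,0,0,-0.03],
  [-23,-12.2,4,0,0,-0.04],
  [-26.5,-14,4.5,0,0,-0.04],
], hand=1)

```text
time_s: 2.02
eef_pos: [0.3773, 0.3092, 0.1735]
tcp_rot: [3.141, 0.0, 2.875]
contact_force: [1.2, 0.4, 0.8]
width: 0.475
gripper_force: 0.0
```

Emit:
move_arm([
  [-3.5,-1.8,0.6,0,0,0],
  [-7,-3.6,1.2,0,0,0],
  [-10.3,-5.3,1.8,0,0,0],
  [-12.5,-6,2.2,0,0,0],
  [-13.3,-6.5,2.3,0,0,0],
  [-13.3,-6.5,2.3,0,0,0],
  [-13.3,-6.5,2.3,0,0,0],
])

```text
time_s: 2.6
eef_pos: [0.487, 0.2132, 0.1505]
tcp_rot: [3.142, -0.001, 2.874]
contact_force: [0.1, -0.3, -0.5]
width: 0.011
gripper_force: 0.0
```

```bash
cat > look.py <<'E'
from h import *
import sys
s=state();print(s["time_s"],s["eef_pos"].round(4),s["tcp_rot"].round(3),s["contact_force"].round(1),s["width"])
C=cam("wrist"); im=capture("wrist"); cv2.imwrite(f"pics/{sys.argv[1]}.png",im)
for a in sys.argv[2:]:
    t,z=a.split("=");z=float(z)
    for d in find_in("wrist",t)[:3]:
        b=d["bbox"];print(t,"box",np.round(b),round(d["conf"],2))
    for d in spot_point("wrist",t)[:3]:
        p=ray(C,d["xy"],z);print(t,np.round(d["xy"]),round(d["conf"],2),p.round(4),"tool shift cm",(100*tr(s).T@(p-s["eef_pos"])).round(2))
E
python3 look.py w1 bearing=.027 nest_pad=.07
```

```text
2.6 [0.487  0.2132 0.1505] [ 3.142e+00 -1.000e-03  2.874e+00] [ 0.1 -0.3 -0.5] 0.011242060025424869
bearing box [391. 226. 452. 284.] 0.92
bearing box [315. 405. 323. 407.] 0.46
bearing [416. 251.] 0.92 [0.5183 0.282  0.027 ] tool shift cm [-1.22  7.46 12.35]
nest_pad box [273. 220. 329. 336.] 0.77
nest_pad [302. 243.] 0.59 [0.4777 0.2029 0.07  ] tool shift cm [ 0.62 -1.24  8.05]
```

View pics/w1.png

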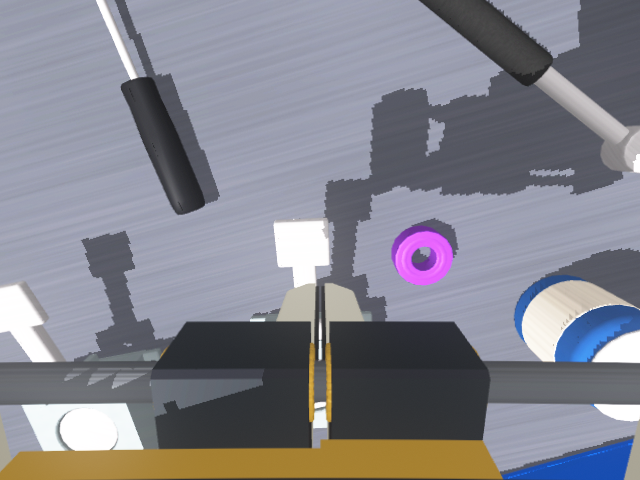

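The wrist picture shows the pad centre at (302,243), the purple ring at (422,256), and the slug's nest at lower left (88,430). The fingers hide the bearing, so I'll check my choice in an enlarged crop of the scene picture.

```bash
python3 -c "
import cv2
a=cv2.imread('pics/scene0.png')[150:280,290:490];cv2.imwrite('pics/crop.png',cv2.resize(a,None,fx=4,fy=4,interpolation=3))"
```

```text
(no output)
```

View pics/crop.png

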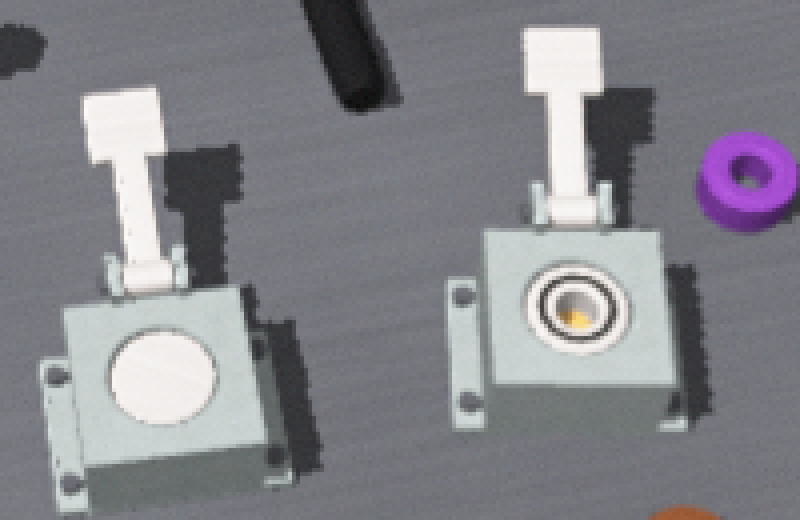

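The crop confirms it: the right nest holds the ring with dark seals and a bore at crop (577,310), and the left disc is solid. Now I press the right pad.

Emit:
move_arm([
  [0.6,-1.2,1.5,0,0,0],
  [0.6,-1.2,4.5,0,0,0],
  [0.6,-1.2,6.8,0,0,0],
  [0.6,-1.2,8,0,0,0],
  [0.6,-1.2,8.8,0,0,0],
  [0.6,-1.2,9.6,0,0,0],
  [0.6,-1.2,10.2,0,0,0],
  [0.6,-1.2,10.6,0,0,0],
])

```text
time_s: 3.52
eef_pos: [0.4768, 0.2038, 0.0448]
tcp_rot: [-3.141, -0.002, 2.876]
contact_force: [-5.3, -0.8, 7.0]
width: 0.006
gripper_force: 3.7
```

Emit:
move_arm([
  [0,0,0.25,0,0,0],
  [0,0,0.45,0,0,0],
  [0,0,0.6,0,0,0],
  [0,0,0.6,0,0,0],
])

```text
time_s: 3.85
eef_pos: [0.4774, 0.2037, 0.0391]
tcp_rot: [-3.141, -0.001, 2.876]
contact_force: [-3.1, -1.7, 4.0]
width: 0.001
gripper_force: 2.1
```

Emit:
move_arm([
  [0,0,0.15,0,0,0],
  [0,0,0.3,0,0,0],
  [0,0,0.3,0,0,0],
])

```text
time_s: 4.1
eef_pos: [0.4777, 0.2036, 0.0375]
tcp_rot: [-3.141, -0.0, 2.876]
contact_force: [-8.4, -1.9, 16.3]
width: 0.007
gripper_force: 9.3
```

Emit:
move_arm([
  [0,0,0.1,0,0,0],
  [0,0,0.15,0,0,0],
  [0,0,0.15,0,0,0],
])

```text
time_s: 4.35
eef_pos: [0.4778, 0.2037, 0.0373]
tcp_rot: [-3.142, 0.0, 2.876]
contact_force: [-11.4, -2.4, 27.3]
width: 0.005
gripper_force: 14.8
```

At the hard stop (27 N with no further motion). Now I lift, open, and look over the bearing.

Emit:
move_arm([
  [0,0,-2,0,0,0],
  [0,0,-5.5,0,0,0],
  [0,0,-9.5,0,0,0],
  [-1.5,0,-12,0,0,0],
  [-5,0,-13,0,0,0],
  [-9,0,-13,0,0,0],
  [-12,0,-13,0,0,0],
  [-12.5,0,-13,0,0,0],
])

```text
time_s: 5.02
eef_pos: [0.6041, 0.1688, 0.1649]
tcp_rot: [3.141, 0.005, 2.874]
contact_force: [-0.2, -0.1, 0.2]
width: 0.003
gripper_force: 0.0
```

Emit:
move_arm([
  [0,0,0,0,0,0],
  [0,0,0,0,0,0],
  [0,0,0,0,0,0],
  [0,0,0,0,0,0],
  [0,0,0,0,0,0],
  [0,0,0,0,0,0],
], hand=-1)

```text
time_s: 5.52
eef_pos: [0.5985, 0.1706, 0.1645]
tcp_rot: [3.141, 0.0, 2.876]
contact_force: [-0.1, 0.2, -0.2]
width: 0.386
gripper_force: 0.0
```

```bash
python3 look.py w2 bearing=.048
python3 - <<'E'
from h import *
for n in ["scene","top"]:
    capture(n);C=cam(n)
    for d in spot_point(n,"bearing")[:4]: print(n,np.round(d["xy"]),round(d["conf"],2),ray(C,d["xy"],.048).round(3))
E
```

```text
5.5167 [0.5985 0.1706 0.1645] [3.141 0.    2.876] [-0.1  0.2 -0.2] 0.3858463598101312
bearing box [353. 320. 366. 357.] 0.77
bearing box [292. 209. 359. 273.] 0.68
bearing box [408.  70. 479. 133.] 0.62
bearing [324. 236.] 0.85 [0.5973 0.1741 0.048 ] tool shift cm [ 0.21  0.31 11.65]
bearing [439. 105.] 0.76 [0.5287 0.2745 0.048 ] tool shift cm [ 9.47  8.19 11.65]
scene [474. 197.] 0.88 [0.557 0.268 0.048]
scene [349. 305.] 0.86 [ 0.716 -0.008  0.048]
scene [431. 226.] 0.59 [0.599 0.17  0.048]
scene [457. 290.] 0.59 [0.729 0.177 0.048]
top [221. 176.] 0.79 [0.7   0.186 0.048]
top [180. 258.] 0.7 [0.525 0.269 0.048]
top [309. 182.] 0.7 [ 0.686 -0.002  0.048]
```

View pics/w2.png

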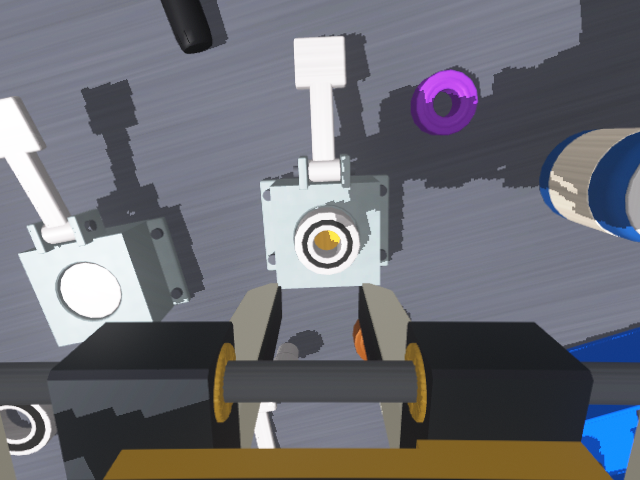

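The bearing now stands up out of the block, with its top ring centred at about (326,241). The slug is still seated at (90,290). I'll measure from the ring's top face.

Run:
```python
from h import *
s=state();C=cam("wrist")
for uv in [(326,242),(294,242),(359,242)]:
    p=ray(C,uv,.069);print(p.round(4),(100*tr(s).T@(p-s["eef_pos"])).round(2))
```

```text
[0.5973 0.1746 0.069 ] [0.3  0.39 9.52]
[0.5913 0.1529 0.069 ] [ 0.3  -1.87  9.52]
[0.6034 0.1971 0.069 ] [0.3  2.71 9.52]
```

Emit:
move_arm([
  [0,0,0,0,0,0],
  [0,0,0,0,0,0],
  [0,0,0,0,0,0],
  [0,0,0,0,0,0],
  [0,0,0,0,0,0],
])

```text
time_s: 6.28
eef_pos: [0.5992, 0.1701, 0.1641]
tcp_rot: [-3.142, -0.0, 2.875]
contact_force: [-0.5, -0.0, -1.3]
width: 0.992
gripper_force: 0.0
```

Emit:
move_arm([
  [0.3,0.4,2,0,0,0],
  [0.3,0.4,5,0,0,0],
  [0.3,0.4,7.8,0,0,0],
  [0.3,0.4,9.6,0,0,0],
  [0.3,0.4,10.6,0,0,0],
  [0.3,0.4,11,0,0,0],
  [0.3,0.4,11,0,0,0],
  [0.3,0.4,11,0,0,0],
])

```text
time_s: 6.95
eef_pos: [0.5983, 0.1749, 0.0552]
tcp_rot: [3.141, 0.002, 2.875]
contact_force: [0.4, 0.2, -0.2]
width: 0.999
gripper_force: 0.0
```

Emit:
move_arm([
  [0,0,0,0,0,0],
  [0,0,0,0,0,0],
  [0,0,0,0,0,0],
  [0,0,0,0,0,0],
  [0,0,0,0,0,0],
  [0,0,0,0,0,0],
  [0,0,0,0,0,0],
  [0,0,0,0,0,0],
], hand=1, force=25)

```text
time_s: 7.62
eef_pos: [0.5974, 0.1751, 0.0542]
tcp_rot: [3.141, 0.0, 2.875]
contact_force: [0.7, 0.6, 0.7]
width: 0.5
gripper_force: 25.0
```

Emit:
move_arm([
  [0,0,-0.7,0,0,0],
  [0,0,-2,0,0,0],
  [0,0,-4,0,0,0],
  [0,0,-6.5,0,0,0],
  [0,0,-9,0,0,0],
  [0,-1,-10.5,0,0,0],
  [-0.2,-3,-11,0,0,0],
  [-0.3,-6,-11,0,0,0],
])

```text
time_s: 8.28
eef_pos: [0.5857, 0.1172, 0.1666]
tcp_rot: [3.14, 0.004, 2.878]
contact_force: [0.4, -0.4, -0.9]
width: 0.498
gripper_force: 25.0
```

Emit:
move_arm([
  [-0.2,-3.3,0,0,0,0],
  [-0.3,-6.6,0,0,0,0],
  [-0.5,-9.9,0,0,0,0],
  [-0.6,-13.2,0,0,0,0],
  [-0.8,-16.5,0,0,0,0],
  [-0.9,-19.8,0,0,0,0],
  [-1,-23,0,0,0,0],
  [-1.1,-26,0,0,0,0],
])

```text
time_s: 8.95
eef_pos: [0.5254, -0.1393, 0.1644]
tcp_rot: [-3.141, -0.001, 2.875]
contact_force: [1.2, -0.1, -1.9]
width: 0.498
gripper_force: 25.0
```

Emit:
move_arm([
  [-0.1,-2.8,0,0,0,0],
  [-0.2,-5.5,0,0,0,0],
  [-0.3,-8,0,0,0,0],
  [-0.3,-9.5,0,0,0,0],
  [-0.3,-10,0,0,0,0],
  [-0.3,-10,0,0,0,0],
  [-0.3,-10,0,0,0,0],
])

```text
time_s: 9.53
eef_pos: [0.5029, -0.2342, 0.1641]
tcp_rot: [3.141, -0.001, 2.874]
contact_force: [0.8, 0.1, -2.1]
width: 0.5
gripper_force: 25.0
```

```bash
python3 look.py w3 tray=0
python3 - <<'E'
from h import *
s=state();print(s["gripper_force"],(100*tr(s).T@(np.array([.496,-.279,.0])-s["eef_pos"])).round(2))
E
```

```text
9.5333 [ 0.5029 -0.2342  0.1641] [ 3.141e+00 -1.000e-03  2.874e+00] [ 0.8  0.1 -2.1] 0.4995696125224588
tray box [145. 100. 367. 337.] 0.72
tray [262. 224.] 0.86 [ 0.4895 -0.2831  0.    ] tool shift cm [-1.000e-02 -5.080e+00  1.641e+01]
24.999355432810262 [-0.5  -4.58 16.42]
```

View pics/w3.png

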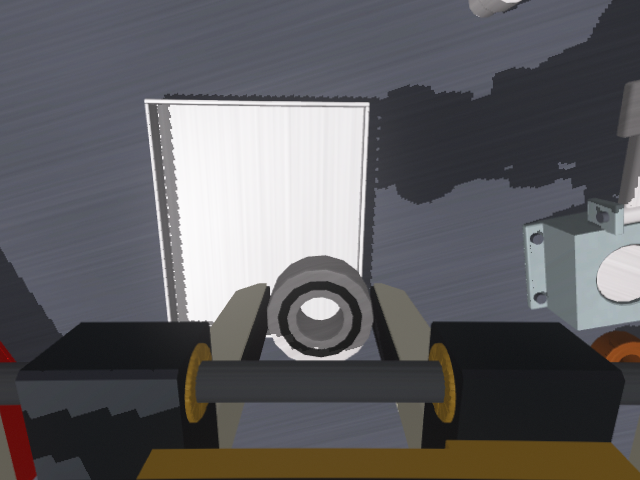

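The bearing is held at (320,305), with the tray at left (145–367 × 100–337). I'll check for tilt by overlaying the predicted upright rim.

Run:
```python
from h import *
c=get_calibration("wrist");M=np.linalg.inv(np.array(c["tool_from_camera"]))
K=np.array([[c["fx"],0,c["cx"]],[0,c["fy"],c["cy"]],[0,0,1.]])
im=cv2.imread("pics/w3.png")
a=np.linspace(0,2*np.pi,80)
for z,r,col in [(-.015,.0235,(0,0,255)),(.006,.0235,(0,255,0)),(-.015,.010,(255,0,255))]:
    P=np.c_[r*np.cos(a),r*np.sin(a),0*a+z,1+0*a]@M.T
    P=P[:,:3]*[1,-1,-1]
    uv=cv2.projectPoints(P,np.zeros(3),np.zeros(3),K,np.array([c["k1"],0,0,0.]))[0]
    cv2.polylines(im,[uv.astype(np.int32)],True,col,1)
cv2.imwrite("pics/w3o.png",cv2.resize(im[230:390,220:420],None,fx=3.5,fy=3.5))
```

```text
(no output)
```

View pics/w3o.png

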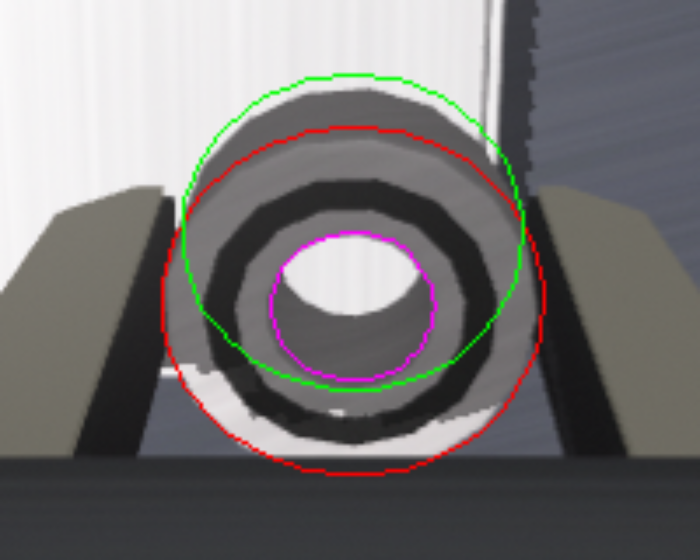

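The overlay matches an upright bearing, so it isn't tilted. Now I go over the tray centre and lower.

Emit:
move_arm([
  [-0.1,-1.5,0,0,0,0],
  [-0.2,-3.5,1.5,0,0,0],
  [-0.3,-4.8,4.5,0,0,0],
  [-0.3,-4.8,8,0,0,0],
  [-0.3,-4.8,11,0,0,0],
  [-0.3,-4.8,13,0,0,0],
  [-0.3,-4.8,14.3,0,0,0],
  [-0.3,-4.8,14.8,0,0,0],
])

```text
time_s: 10.35
eef_pos: [0.492, -0.281, 0.0136]
tcp_rot: [3.14, -0.004, 2.876]
contact_force: [-1.1, -0.0, -2.0]
width: 0.504
gripper_force: 25.0
```

Emit:
move_arm([
  [0,0,0.2,0,0,0],
  [0,0,0.35,0,0,0],
  [0,0,0.45,0,0,0],
  [0,0,0.5,0,0,0],
  [0,0,0.5,0,0,0],
])

```text
time_s: 10.77
eef_pos: [0.4938, -0.2823, 0.012]
tcp_rot: [-3.141, 0.002, 2.875]
contact_force: [-1.0, 0.3, -2.3]
width: 0.495
gripper_force: 25.0
```

Emit:
move_arm([
  [0,0,0.1,0,0,0],
  [0,0,0.2,0,0,0],
  [0,0,0.25,0,0,0],
  [0,0,0.25,0,0,0],
])

```text
time_s: 11.1
eef_pos: [0.4935, -0.2821, 0.0092]
tcp_rot: [-3.141, 0.001, 2.875]
contact_force: [-0.7, 0.8, 2.4]
width: 0.496
gripper_force: 25.0
```

Touching the floor (the force changed sign). Release, opening partway, then rise.

Emit:
move_arm([
  [0,0,0.05,0,0,0],
  [0,0,0.05,0,0,0],
  [0,0,0.05,0,0,0],
  [0,0,0.05,0,0,0],
  [0,0,0.05,0,0,0],
  [0,0,0.05,0,0,0],
], hand=-0.45)

```text
time_s: 11.6
eef_pos: [0.4933, -0.2819, 0.0081]
tcp_rot: [3.142, -0.0, 2.875]
contact_force: [0.7, 0.6, -0.2]
width: 0.725
gripper_force: 0.0
```

Emit:
move_arm([
  [0,0,-0.5,0,0,0],
  [0,0,-2,0,0,0],
  [0,0,-4.5,0,0,0],
  [0,0,-8,0,0,0],
  [0,0,-12,0,0,0],
  [0,0,-15,0,0,0],
  [0,0,-16,0,0,0],
  [0,0,-16,0,0,0],
])

```text
time_s: 12.27
eef_pos: [0.4949, -0.2833, 0.1719]
tcp_rot: [-3.138, 0.006, 2.875]
contact_force: [0.4, 0.1, -1.2]
width: 0.725
gripper_force: 0.0
```

```bash
python3 look.py w4
python3 - <<'E'
from h import *
cv2.imwrite("pics/s4.png",np.hstack([capture("scene")[150:330,110:510]]).repeat(2,0).repeat(2,1)[:600,:800])
E
```

```text
12.2667 [ 0.4949 -0.2833  0.1719] [-3.138  0.006  2.875] [ 0.4  0.1 -1.2] 0.7247682403410218
```

View pics/w4.png

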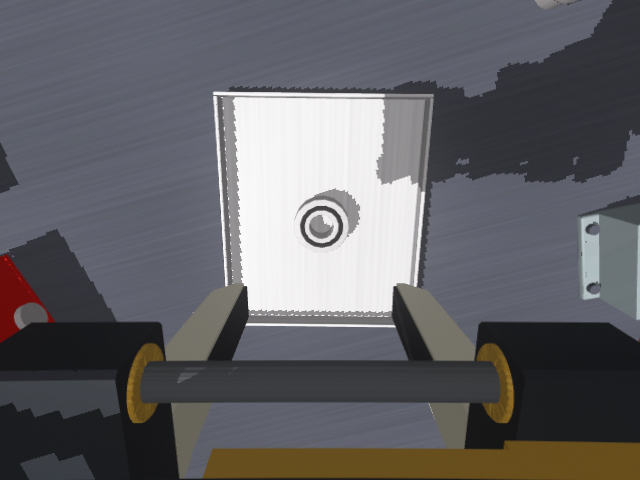

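View pics/s4.png

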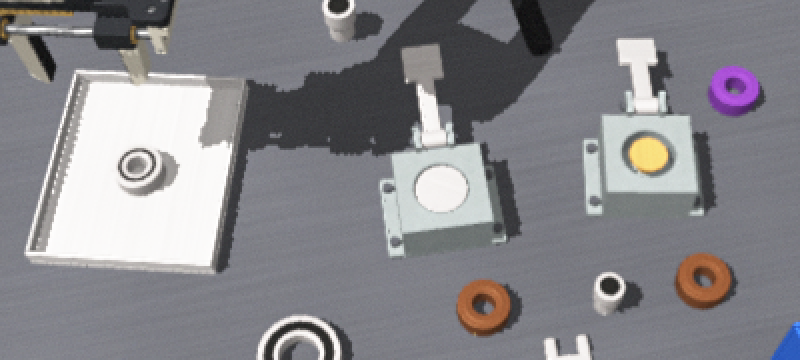

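The bearing lies flat at the tray's centre (wrist view 321,226). The slug is still seated (440,188 in the scene crop) and the gripper is clear of everything.

```bash
python3 -c "
from rig import *
print(finish_job())"
```

```text
the job is handed in; nothing more can be done
None
```

The job is handed in at about 12 s on the robot's clock: I pressed the bearing's lever to its stop and set the bearing flat in the tray without dropping it; the slug is still seated in its nest.

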